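# Move the spice row into the new rack, mirrored

## Robot

A 6-joint arm with a two-finger parallel gripper is mounted at the origin on the work surface. World frame = base frame: x ahead of the robot, y to its left, z up, the work surface at z = 0. Lengths are in m, angles in rad, forces in N, time in s.
With the tool pointing down it reaches from about 0.375 to 0.75 m from the base axis. Payload 9 kg.
Tool frame: the origin (TCP) lies on the mounting face of the last link; the fingertips stand 173 mm ahead of it and the grasp point (between the pads) lies 155 mm ahead of it; z points along the fingers, x is the direction in which the jaws open and shut, and the axes are right-handed (so a half turn about z gives the same grasp; the last joint's range is limited). The gripper opens to 85 mm and grips with 20 to 120 N. Pads are 22 mm wide; open, the fingers measure 114 mm over their backs; the gripper's body (76 mm by 85 mm) begins 54 mm behind the grasp point. The pads swing forward as they close: fully open they stand 13 mm farther back than shut.
Start: joints at [-1.508, 0.104, 0.097, 1.564, 0, 1.353], TCP at [0.166, -0.577, 0.405] pointing down, gripper open.
Joint ranges: [-2.99, 2.99], [-0.84, 1.86], [-1.1, 1.16], [-1.84, 2.11], [-1.51, 1.56], [-3.14, 3.14]. Speed limits (rad/s): [2.22, 2.22, 2.57, 3.14, 3.14, 3.14].

## Interface

Orientations are given as a 3x3 rotation matrix whose columns are the frame's x, y, z axes.
In Python, from bench import telemetry, vision, robot gives the robot as it stands.
- The arm moves only by the tool send_rows, never from a script. Its argument "rows" is a list of rows, each an object with "gripper": the gripper's target within -1 to 1 (fully open at 1, half-way at 0, shut at -1); "slide": the shift along the tool's x, y, z in units of 40 mm (1.0 is 40 mm), a list of three; "yaw": the turn about the tool's z in units of 6 degrees (1.0 is 6 degrees). In form: [{"gripper": gripper, "slide": [x, y, z], "yaw": yaw}, ...]. A call has 1 to 10 rows; each row is the pose to reach, as a shift and turn from the pose commanded when the call began, along the tool's axes at that moment; what a row does not reach only later rows make up. A row lasts 1/12 s, in which the tool goes at most 41.7 mm and 7.16 degrees, less where a joint would pass 70% of its speed; a pose out of reach is approached as far as the arm can. A call with a gripper value outside its range is refused whole. The fingers move at their own pace and stop on an object; "newtons" is the grip in N (left out, the last holds). Time passes only in rows, so rows that repeat a pose let the fingers close. It gives the time, the measured TCP pose, the force and the opening at its end, in the units of the state.
- telemetry.get_state(): the state, without advancing time (a new reading comes with each control period).
- vision.grab_frame(name): name is "side" or "top" or "wrist"; returns the picture (480x640x3 uint8, red, green, blue); there is no depth.
- vision.camera_model(name): a dict with "vfov" (degrees; the focal length in pixels is half the picture's height over the tangent of half this angle, whatever the lens; pixels are square), "cx", "cy" (the principal point, pixels), "R" (3x3) and "t" (3): a world point X has camera coordinates R X + t. Camera axes: x right, y down, z forward; pixel columns grow to the right and rows downward; lengths in m; the calibration is good to about 2 mm. A picture is of the moment at which its call begins: read the wrist's pose just before it. camera_model takes no time and is no camera call; for the wrist camera it gives the pose at the moment of the call.
- robot.job_done(): hands the job in, once; it reports no verdict.
Trained networks look in the newest picture that a camera, given by its name, has taken for a name from the list of things; names that differ only in an ending like _2 or _b are one class to them, and where a whole thing is asked for, a point or a joint stands for the part that bears it (a point fixed in the world has none). Each returns a list of dicts, best first, with "p" (0 to 1); they miss things now and then, are a little off and sometimes report something else, mostly with a low value. They report only what shows in the picture. A call takes as long as a camera call.
- vision.boxes_of(camera, target): "location" ([row, column] in pixels, amid what is visible of it).
- vision.outline_of(camera, target): "mask" (480x640 bool, what is visible of it) and "location" ([row, column] in pixels, amid what is visible of it).
- vision.tip_of(camera, target): "location" ([row, column] in pixels: a listed point, or the origin of a listed thing).
The state is a dict: "time": time; "qpos": joint angles; "qd": joint speeds; "tau": joint torques, N m; "tool_pos": TCP position; "eef_rot": TCP orientation; "force": force on the tool from outside, world axes, zero at the start; "torque": the same for the moment, N m; "gripper_width": finger opening in m.
Only numpy, scipy, OpenCV 4.12 (cv2) and the standard library are available. Lean on these libraries where they do the work, as an engineer would, in place of code of your own. Each camera call takes 0.05 s, during which the arm holds its last target. There are 200 camera calls.

## Task

Move all four spice containers from the old metal rack into the new wooden rack on the other side of the worktop, one to a compartment, standing upright. Put them in the reverse left-to-right order, as in a mirror: the one at the left end of the old row goes to the right end of the new rack, the second from the left goes second from the right, and so on, so that what stood nearest the middle of the worktop is again nearest the middle. Set each one down rather than dropping it, and do not knock any over.

Things in the scene. Friction and masses are not known exactly. Their poses are not given: they have to be found in the camera images.
- mill: Small pepper mill of dark wood, round, 97 mm tall: foot 44 mm across up to 16 mm, narrowing to a straight 36 mm shaft from 32 to 80 mm above its underside (a thin flush steel band at 62 to 65 mm), then a dome with a small steel ball on top. About 0.14 kg, at any yaw. Origin: centre of its underside, z up.
- shaker: Slim plain steel spice shaker, a straight round cylinder 38 mm across up to 78 mm, with a domed top pierced by dark holes, 90 mm tall in all. About 0.12 kg, at any yaw. Origin: centre of its underside, z up.
- tin: Square white spice tin with a plain paper band, 40 x 40 mm and 72 mm tall, with a 36 x 36 mm metal lid on top, 82 mm in all. About 0.12 kg. Its x and y axes are square to its sides; it may stand turned by up to 0.25 rad in the row. Origin: centre of its underside, z up.
- pot: Squat round white ceramic spice pot, 48 mm across, with a 45 mm pale wooden lid, 66 mm tall in all: the lowest of the four (straight sides from 6 to 56 mm). About 0.16 kg. Origin: centre of its underside, z up.
- old_rack: Old rack: fixed flat metal tray, 276 mm long (its y axis) by 72 mm deep (x), floor 4 mm thick, rim 12 mm high, with four cork pads in a row at y = -102, -34, +34, +102 mm. Origin: centre of its underside, on the worktop; z up. Stands left or right, turned up to 0.35 rad; +y is always its left end as the robot sees it.
- new_rack: New rack: fixed wooden tray, 276 (y) x 72 (x) mm, empty, with four open compartments, 64 x 64 mm inside, centred at x = 0, y = -102, -34, +34, +102 mm. Walls 4 mm thick and 20 mm high, floor 6 mm above its underside. Origin: centre of its underside, on the worktop; z up. On the other side from the old rack, turned up to 0.35 rad; +y is always its left end as the robot sees it.
- pad_mill: Fixed square cork pad, 58 x 58 x 4 mm, lying on the floor of the old rack: the one on which the mill stands at the start, so it marks the place the mill came from (the four pads look alike). Origin: centre of its underside, 4 mm above the worktop; its top, where the mill stands, is 8 mm above the worktop.
- pad_shaker: Fixed square cork pad, 58 x 58 x 4 mm, lying on the floor of the old rack: the one on which the shaker stands at the start, so it marks the place the shaker came from (the four pads look alike). Origin: centre of its underside, 4 mm above the worktop; its top, where the shaker stands, is 8 mm above the worktop.
- pad_tin: Fixed square cork pad, 58 x 58 x 4 mm, lying on the floor of the old rack: the one on which the tin stands at the start, so it marks the place the tin came from (the four pads look alike). Origin: centre of its underside, 4 mm above the worktop; its top, where the tin stands, is 8 mm above the worktop.
- pad_pot: Fixed square cork pad, 58 x 58 x 4 mm, lying on the floor of the old rack: the one on which the pot stands at the start, so it marks the place the pot came from (the four pads look alike). Origin: centre of its underside, 4 mm above the worktop; its top, where the pot stands, is 8 mm above the worktop.

How it is judged:
At the end, for the whole second after the job is handed in: Each container stands free and at rest in the new rack's compartment that mirrors its starting place (old y becomes -y in the new rack's frame), within 16 mm of the compartment's centre in x and y, its underside within 5 mm of the floor, upright within 0.1 rad (((y of pad_mill in the frame of old_rack between -0.122 and -0.082 m and y of mill in the frame of new_rack between 0.086 and 0.118 m) or (y of pad_mill in the frame of old_rack between -0.054 and -0.014 m and y of mill in the frame of new_rack between 0.018 and 0.05 m) or (y of pad_mill in the frame of old_rack between 0.014 and 0.054 m and y of mill in the frame of new_rack between -0.05 and -0.018 m) or (y of pad_mill in the frame of old_rack between 0.082 and 0.122 m and y of mill in the frame of new_rack between -0.118 and -0.086 m)) and x of mill in the frame of new_rack between -0.016 and 0.016 m and z of mill in the frame of new_rack between 0.001 and 0.011 m and angle between each of mill, shaker, tin, pot's own z axis and vertical below 0.1 rad and linear speed of each of mill, shaker, tin, pot below 0.02 m/s and angular speed of each of mill, shaker, tin, pot below 0.2 rad/s and contact force between each of mill, shaker, tin, pot and the fingers below 0.05 N and ((y of pad_shaker in the frame of old_rack between -0.122 and -0.082 m and y of shaker in the frame of new_rack between 0.086 and 0.118 m) or (y of pad_shaker in the frame of old_rack between -0.054 and -0.014 m and y of shaker in the frame of new_rack between 0.018 and 0.05 m) or (y of pad_shaker in the frame of old_rack between 0.014 and 0.054 m and y of shaker in the frame of new_rack between -0.05 and -0.018 m) or (y of pad_shaker in the frame of old_rack between 0.082 and 0.122 m and y of shaker in the frame of new_rack between -0.118 and -0.086 m)) and x of shaker in the frame of new_rack between -0.016 and 0.016 m and z of shaker in the frame of new_rack between 0.001 and 0.011 m and ((y of pad_tin in the frame of old_rack between -0.122 and -0.082 m and y of tin in the frame of new_rack between 0.086 and 0.118 m) or (y of pad_tin in the frame of old_rack between -0.054 and -0.014 m and y of tin in the frame of new_rack between 0.018 and 0.05 m) or (y of pad_tin in the frame of old_rack between 0.014 and 0.054 m and y of tin in the frame of new_rack between -0.05 and -0.018 m) or (y of pad_tin in the frame of old_rack between 0.082 and 0.122 m and y of tin in the frame of new_rack between -0.118 and -0.086 m)) and x of tin in the frame of new_rack between -0.016 and 0.016 m and z of tin in the frame of new_rack between 0.001 and 0.011 m and ((y of pad_pot in the frame of old_rack between -0.122 and -0.082 m and y of pot in the frame of new_rack between 0.086 and 0.118 m) or (y of pad_pot in the frame of old_rack between -0.054 and -0.014 m and y of pot in the frame of new_rack between 0.018 and 0.05 m) or (y of pad_pot in the frame of old_rack between 0.014 and 0.054 m and y of pot in the frame of new_rack between -0.05 and -0.018 m) or (y of pad_pot in the frame of old_rack between 0.082 and 0.122 m and y of pot in the frame of new_rack between -0.118 and -0.086 m)) and x of pot in the frame of new_rack between -0.016 and 0.016 m and z of pot in the frame of new_rack between 0.001 and 0.011 m); the robot touches nothing.
It fails at once if a container is knocked over or tipped far (angle between any of mill, shaker, tin, pot's own z axis and vertical above 0.8 rad).
It fails at once if a container is dropped (falls freely by more than about 25 mm) ((contact force between mill and anything else below 0.02 N and linear speed of mill above 0.7 m/s) or (contact force between shaker and anything else below 0.02 N and linear speed of shaker above 0.7 m/s) or (contact force between tin and anything else below 0.02 N and linear speed of tin above 0.7 m/s) or (contact force between pot and anything else below 0.02 N and linear speed of pot above 0.7 m/s)).
It also fails if it takes over 112 s, if anything falls off the work surface, if the arm or the gripper's body presses on something with over 40 N, if the wrist force passes 120 N, or if a joint passes its speed limit or range.

## Working session

There is one attempt and no reset: what is moved stays moved. The work goes in short steps, Python scripts to look and compute and a tool call to move; the robot and the scene stay as the last step left them, time stands still between calls to the robot, and variables do not carry over. Pictures are saved under pics/ and viewed, about 12 in all and at most 16, crops included, and the job is handed in when it is done.

Besides the shell and the picture viewer there is one more tool, called as name([rows], argument=value, ...), one row to a line, values as JSON. send_rows: Moves the arm, as the interface text tells. Its arguments: {"type":"object","properties":{"rows":{"type":"array","items":{"type":"object","properties":{"gripper":{"type":"number"},"slide":{"type":"array","items":{"type":"number"}},"yaw":{"type":"number"}}}},"newtons":{"type":"number"}},"required":["rows"]}

```bash
ls; mkdir -p pics
cat > h.py <<'E'
import numpy as np, cv2
from bench import telemetry, vision, robot
def cam(n):
    m=vision.camera_model(n); m['R']=np.array(m['R']);m['t']=np.array(m['t'])
    m['f']=240/np.tan(np.radians(m['vfov'])/2); return m
def proj(m,X):
    c=np.atleast_2d(X)@m['R'].T+m['t']; return np.c_[m['cx']+m['f']*c[:,0]/c[:,2], m['cy']+m['f']*c[:,1]/c[:,2]]
def ray(m,rc,z):
    d=m['R'].T@np.array([(rc[1]-m['cx'])/m['f'],(rc[0]-m['cy'])/m['f'],1]); o=-m['R'].T@m['t']
    return o+d*(z-o[2])/d[2]
def save(n,name):
    im=vision.grab_frame(n); cv2.imwrite('pics/'+name+'.png',im[:,:,::-1]); return im
E
python3 - <<'E'
from h import *
s=telemetry.get_state(); print(s['time'],s['tool_pos'],np.round(s['eef_rot'],3),s['gripper_width'])
for n in ('top','side'):
    save(n,n+'0'); m=cam(n); print(n,m,'cam pos',-m['R'].T@m['t'])
    for t in ['mill','shaker','tin','pot','old_rack','new_rack']:
        r=vision.tip_of(n,t); print(t,[(np.round(q['location']),round(q['p'],2)) for q in r[:2]], [np.round(ray(m,q['location'],.008 if 'rack' not in t else 0),3) for q in r[:2]])
E
```

```text
pics
0.0 [ 0.16628886 -0.57638885  0.40391297] [[ 0.277 -0.961 -0.   ]
 [-0.961 -0.277  0.001]
 [-0.001 -0.    -1.   ]] 0.08536235119573879
top {'vfov': 54.78709152459206, 'cx': 311.3120981393519, 'cy': 243.01669656655068, 'R': array([[-0.00628753, -0.99997182, -0.00410205],
       [-0.99555722,  0.00664506, -0.09392375],
       [ 0.09394836,  0.00349327, -0.99557094]]), 't': array([0.00459017, 0.53158267, 0.83033165]), 'f': np.float64(463.13461989195395)} cam pos [ 0.45124152 -0.00184293  0.87660113]
mill [(array([238., 162.]), 0.92)] [array([0.544, 0.283, 0.008])]
shaker [(array([248., 198.]), 0.88)] [array([0.526, 0.215, 0.008])]
tin [(array([252., 232.]), 0.64), (array([240., 167.]), 0.34)] [array([0.516, 0.15 , 0.008]), array([0.54 , 0.273, 0.008])]
pot [(array([235., 128.]), 0.63)] [array([0.55 , 0.347, 0.008])]
old_rack [(array([242., 184.]), 0.72)] [array([0.538, 0.243, 0.   ])]
new_rack [(array([227., 415.]), 0.61)] [array([ 0.564, -0.197,  0.   ])]
side {'vfov': 55.76684054393445, 'cx': 311.98472445115, 'cy': 239.17274195960505, 'R': array([[-0.86362745, -0.50395715,  0.01322199],
       [-0.33462028,  0.55342504, -0.76272537],
       [ 0.37706352, -0.66313492, -0.64658734]]), 't': array([0.44656969, 0.23160858, 0.71895287]), 'f': np.float64(453.5984745525496)} cam pos [0.19207987 0.57363675 0.63561502]
mill [(array([358., 210.]), 0.65)] [array([0.549, 0.275, 0.008])]
shaker [(array([335., 247.]), 0.82)] [array([0.526, 0.206, 0.008])]
tin [(array([314., 271.]), 0.79)] [array([0.516, 0.146, 0.008])]
pot [(array([389., 176.]), 0.71)] [array([0.558, 0.345, 0.008])]
old_rack [(array([349., 228.]), 0.61), (array([313., 271.]), 0.54)] [array([0.539, 0.24 , 0.   ]), array([0.522, 0.14 , 0.   ])]
new_rack [(array([211., 340.]), 0.97)] [array([ 0.559, -0.201,  0.   ])]
```

View pics/top0.png

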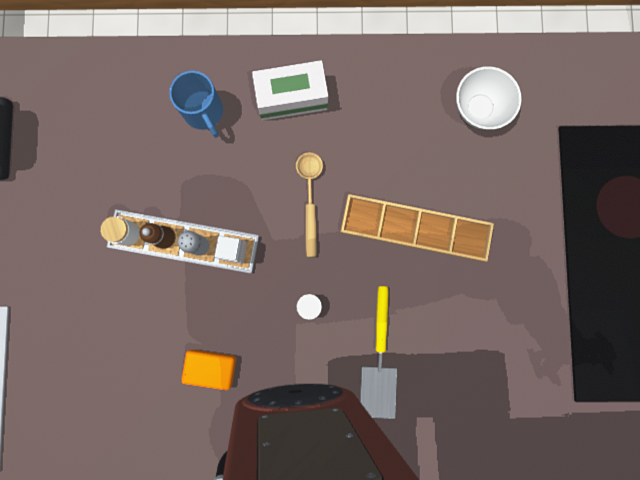

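View pics/side0.png

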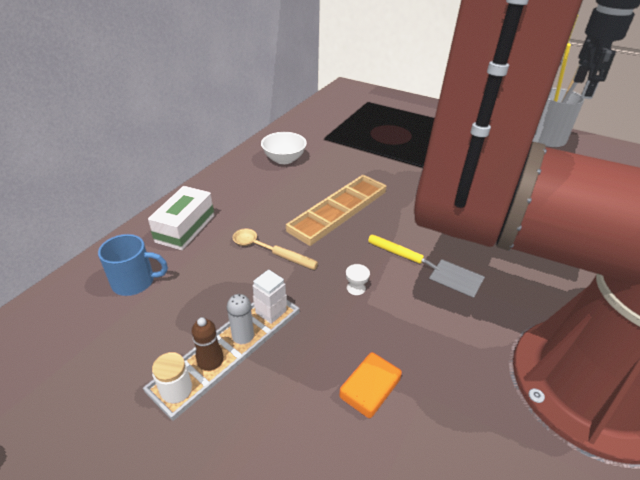

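The top view shows the old rack from about (108,211) to (258,271). Left to right it holds pot, mill, shaker, tin. The new rack spans about (342,195) to (493,260). So the tin goes to +102, the shaker to +34, the mill to -34 and the pot to -102.

```bash
cat >> h.py <<'E'
from scipy.optimize import minimize
def fillhull(m,P,shape=(480,640)):
    im=np.zeros(shape,np.uint8); h=cv2.convexHull(proj(m,P).astype(np.float32))
    cv2.fillConvexPoly(im,np.round(h*16).astype(np.int32),1,shift=4); return im>0
def box(p,lx,ly,z0,z1):
    c,s=np.cos(p[2]),np.sin(p[2]); P=[]
    for z in(z0,z1):
        for a in(-1,1):
            for b in(-1,1):
                x,y=a*lx/2,b*ly/2; P.append([p[0]+c*x-s*y,p[1]+s*x+c*y,z])
    return np.array(P)
def cyl(p,r,z0,z1):
    t=np.linspace(0,2*np.pi,40); return np.vstack([np.c_[p[0]+r*np.cos(t),p[1]+r*np.sin(t),0*t+z] for z in(z0,z1)])
def fit(shapef,views,p0,scale):
    # views: list of (m,mask,ignore)
    def cost(p):
        c=0
        for m,mk,ig in views:
            H=fillhull(m,shapef(p)); ok=~ig; c+=1-(H&mk&ok).sum()/max(1,((H|mk)&ok).sum())
        return c
    sx=np.vstack([p0]+[np.array(p0)+np.eye(len(p0))[i]*scale[i] for i in range(len(p0))])
    r=minimize(cost,p0,method='Nelder-Mead',options=dict(initial_simplex=sx,xatol=1e-4,fatol=1e-4)); return r.x,r.fun
MILL=lambda p:np.vstack([cyl(p,.022,.008,.024),cyl(p,.018,.024,.092),cyl(p,.004,.1,.105)])
SHAK=lambda p:np.vstack([cyl(p,.019,.008,.086),cyl(p,.008,.095,.098)])
TIN=lambda p:np.vstack([box(p,.04,.04,.008,.08),box(p,.036,.036,.08,.09)])
POT=lambda p:np.vstack([cyl(p,.024,.008,.064),cyl(p,.0225,.066,.074)])
E
python3 - <<'E'
from h import *
V={}
for n in('top','side'):
    vision.grab_frame(n); m=cam(n)
    for t in ['mill','shaker','tin','pot','old_rack','new_rack']:
        r=vision.outline_of(n,t); V[n,t]=(m,np.array(r[0]['mask']),r[0]['p']) if r else None
        print(n,t,[(round(q['p'],2),int(np.sum(q['mask']))) for q in r[:3]])
Z=np.zeros((480,640),bool); k=np.ones((5,5),np.uint8)
def go(t,f,p0,sc,ig=()):
    for ns in (('top',),('side',),('top','side')):
        v=[]
        for n in ns:
            if V[n,t] is None: continue
            I=Z.copy()
            for q in ig:
                if V[n,q]: I|=cv2.dilate(V[n,q][1].astype(np.uint8),k)>0
            v.append((V[n,t][0],V[n,t][1],I))
        if v: x,c=fit(f,v,p0,sc); print(t,ns,np.round(x,4),round(c,3))
go('new_rack',lambda p:box(p,.072,.276,0,.02),[.56,-.2,-.15],[.01,.01,.1])
go('old_rack',lambda p:box(p,.072,.276,0,.012),[.54,.24,-.15],[.01,.01,.1],['mill','shaker','tin','pot'])
go('mill',MILL,[.546,.28],[.01,.01],['shaker','pot','tin']); go('shaker',SHAK,[.526,.21],[.01,.01],['tin','mill'])
go('tin',TIN,[.516,.148,-.15],[.01,.01,.1],['shaker']); go('pot',POT,[.554,.346],[.01,.01],['mill'])
E
```

```text
top mill [(0.72, 699)]
top shaker [(0.86, 622)]
top tin [(0.77, 662), (0.29, 934)]
top pot [(0.61, 734), (0.58, 825)]
top old_rack [(0.91, 1574)]
top new_rack [(0.63, 5860)]
side mill [(0.67, 1282)]
side shaker [(0.6, 1064)]
side tin [(0.87, 1385)]
side pot [(0.63, 1569), (0.63, 438), (0.32, 1075)]
side old_rack [(0.83, 1842)]
side new_rack [(0.57, 2779)]
new_rack ('top',) [ 0.5593 -0.1953 -0.2073] 0.036
new_rack ('side',) [ 0.5642 -0.2008 -0.1962] 0.054
new_rack ('top', 'side') [ 0.5611 -0.1928 -0.2062] 0.155
old_rack ('top',) [ 0.5373  0.2429 -0.1858] 0.506
old_rack ('side',) [ 0.5412  0.2408 -0.1882] 0.358
old_rack ('top', 'side') [ 0.5378  0.2421 -0.1809] 0.924
mill ('top',) [0.5444 0.276 ] 0.105
mill ('side',) [0.5481 0.2775] 0.093
mill ('top', 'side') [0.5462 0.278 ] 0.224
shaker ('top',) [0.5296 0.2121] 0.03
shaker ('side',) [0.534  0.2093] 0.053
shaker ('top', 'side') [0.5301 0.2124] 0.151
tin ('top',) [ 0.5183  0.1459 -0.112 ] 0.125
tin ('side',) [ 0.5209  0.1429 -0.1315] 0.057
tin ('top', 'side') [ 0.519   0.145  -0.1365] 0.204
pot ('top',) [0.554 0.346] 1.0
pot ('side',) [0.5574 0.3461] 0.057
pot ('top', 'side') [0.5574 0.3461] 1.057
```

```bash
cat >> h.py <<'E'
def to(*wps):
    s=telemetry.get_state(); R=np.array(s['eef_rot']); p=np.array(s['tool_pos']); a=np.arctan2(R[1,0],R[0,0])
    print('t',round(s['time'],2),'tcp',np.round(p,4),'a',round(a,3),'w',round(s['gripper_width'],4),'F',np.round(s['force'],1))
    for w in wps:
        d=R.T@(np.array(w[:3])-p)/.04; da=(w[3]-a+np.pi/2)%np.pi-np.pi/2
        print(w,'slide',np.round(d,2).tolist(),'yaw',round(-np.degrees(da)/6,2))
E
python3 -c "
from h import *
to((.45,-.2,.37,-.6),(.52,.145,.34,-.13))"
```

```text
t 1.4 tcp [ 0.1663 -0.5765  0.4047] a -1.29 w 0.0855 F [ 0.1 -0.   0.4]
(0.45, -0.2, 0.37, -0.6) slide [-7.08, -9.42, 0.87] yaw -6.59
(0.52, 0.145, 0.34, -0.13) slide [-14.88, -13.5, 1.62] yaw -11.08
```

send_rows([
  {"gripper":1,"slide":[-7.08,-9.42,0.87],"yaw":-6.6},
  {"gripper":1,"slide":[-7.08,-9.42,0.87],"yaw":-6.6},
  {"gripper":1,"slide":[-7.08,-9.42,0.87],"yaw":-6.6},
  {"gripper":1,"slide":[-7.08,-9.42,0.87],"yaw":-6.6},
  {"gripper":1,"slide":[-7.08,-9.42,0.87],"yaw":-6.6},
  {"gripper":1,"slide":[-7.08,-9.42,0.87],"yaw":-6.6},
  {"gripper":1,"slide":[-7.08,-9.42,0.87],"yaw":-6.6},
  {"gripper":1,"slide":[-7.08,-9.42,0.87],"yaw":-6.6},
  {"gripper":1,"slide":[-7.08,-9.42,0.87],"yaw":-6.6},
  {"gripper":1,"slide":[-7.08,-9.42,0.87],"yaw":-6.6},
])

```text
time: 2.23
tool_pos: [0.417, -0.2427, 0.3742]
eef_rot: [[0.826, -0.564, 0.001], [-0.564, -0.826, -0.001], [0.001, 0.0, -1.0]]
force: [0.8, -1.1, 0.6]
gripper_width: 0.0854
```

```bash
python3 -c "
from h import *
to((.52,.145,.34,-.13))"
```

```text
t 2.23 tcp [ 0.417  -0.2427  0.3742] a -0.599 w 0.0854 F [ 0.8 -1.1  0.6]
(0.52, 0.145, 0.34, -0.13) slide [-3.34, -9.46, 0.85] yaw -4.48
```

send_rows([
  {"gripper":1,"slide":[-3.34,-9.46,0.85],"yaw":-4.48},
  {"gripper":1,"slide":[-3.34,-9.46,0.85],"yaw":-4.48},
  {"gripper":1,"slide":[-3.34,-9.46,0.85],"yaw":-4.48},
  {"gripper":1,"slide":[-3.34,-9.46,0.85],"yaw":-4.48},
  {"gripper":1,"slide":[-3.34,-9.46,0.85],"yaw":-4.48},
  {"gripper":1,"slide":[-3.34,-9.46,0.85],"yaw":-4.48},
  {"gripper":1,"slide":[-3.34,-9.46,0.85],"yaw":-4.48},
  {"gripper":1,"slide":[-3.34,-9.46,0.85],"yaw":-4.48},
  {"gripper":1,"slide":[-3.34,-9.46,0.85],"yaw":-4.48},
  {"gripper":1,"slide":[-3.34,-9.46,0.85],"yaw":-4.48},
])

```text
time: 3.07
tool_pos: [0.5193, 0.1467, 0.3397]
eef_rot: [[0.992, -0.128, 0.0], [-0.128, -0.992, 0.001], [0.0, -0.001, -1.0]]
force: [0.2, -1.1, -0.7]
gripper_width: 0.0852
```

Run:
```python
from h import *
im=save('wrist','w0'); m=cam('wrist'); print(-m['R'].T@m['t'])
for t,f,p0 in [('tin',TIN,[.52,.145,-.13]),('shaker',SHAK,[.531,.211]),('mill',MILL,[.546,.277])]:
    r=vision.outline_of('wrist',t); Z=np.zeros((480,640),bool)
    for q in r[:1]:
        mk=np.array(q['mask']); print(t,q['p'],mk.sum(),fit(f,[(m,mk,Z)],p0,[.01]*2+[.1]*(len(p0)-2)))
to((.52,.145,.205,-.13))
```

```text
[0.52914091 0.22464768 0.30766   ]
tin 0.62 5556 (array([ 0.52023167,  0.15010639, -0.14973975]), np.float64(0.07600199567603527))
shaker 0.97 4188 (array([0.53209826, 0.2160676 ]), np.float64(0.013449740443605473))
mill 0.6 3021 (array([0.54795288, 0.28311162]), np.float64(0.022128213472176972))
t 3.27 tcp [0.5191 0.1439 0.3398] a -0.128 w 0.0854 F [-0.8  0.7 -0.2]
(0.52, 0.145, 0.205, -0.13) slide [0.02, -0.03, 3.37] yaw 0.02
```

View pics/w0.png

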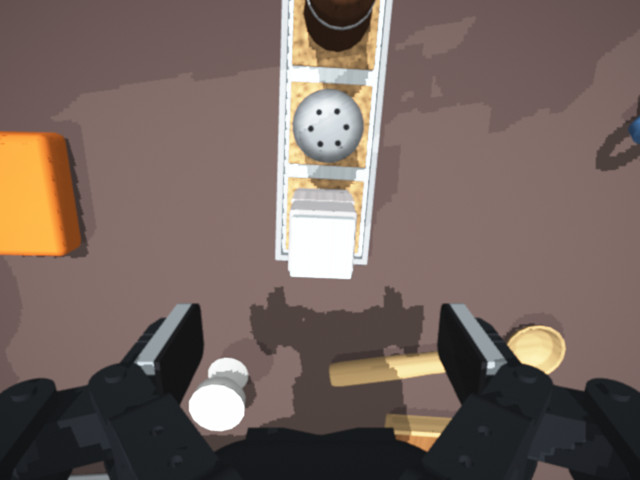

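The wrist view shows the tin lid at about (322,245), centred between the open jaws, with the shaker at (328,125) above it. The fits agree with the even pad spacing.

send_rows([
  {"gripper":1,"slide":[0.02,-0.09,1],"yaw":0},
  {"gripper":1,"slide":[0.02,-0.09,2],"yaw":0},
  {"gripper":1,"slide":[0.02,-0.09,2.9],"yaw":0},
  {"gripper":1,"slide":[0.02,-0.09,3.2],"yaw":0},
  {"gripper":1,"slide":[0.02,-0.09,3.37],"yaw":0},
  {"gripper":1,"slide":[0.02,-0.09,3.37],"yaw":0},
  {"gripper":0,"slide":[0.02,-0.09,3.37],"yaw":0},
  {"gripper":-0.3,"slide":[0.02,-0.09,3.37],"yaw":0},
  {"gripper":-1,"slide":[0.02,-0.09,3.37],"yaw":0},
  {"gripper":-1,"slide":[0.02,-0.09,3.37],"yaw":0},
], newtons=30)

```text
time: 4.1
tool_pos: [0.5212, 0.1467, 0.2069]
eef_rot: [[0.992, -0.129, 0.002], [-0.129, -0.992, -0.0], [0.002, -0.0, -1.0]]
force: [-3.3, -0.1, 19.9]
gripper_width: 0.0404
```

send_rows([
  {"gripper":-1,"slide":[0,0,0],"yaw":0},
  {"gripper":-1,"slide":[0,0,0],"yaw":0},
  {"gripper":-1,"slide":[0,0,0],"yaw":0},
  {"gripper":-1,"slide":[0,0,0],"yaw":0},
])

```text
time: 4.43
tool_pos: [0.5213, 0.1468, 0.2069]
eef_rot: [[0.992, -0.129, 0.003], [-0.129, -0.992, -0.0], [0.003, -0.0, -1.0]]
force: [-0.4, -0.5, 7.0]
gripper_width: 0.0397
```

send_rows([
  {"gripper":-1,"slide":[0,0,-0.4],"yaw":0},
  {"gripper":-1,"slide":[0,0,-1.2],"yaw":0},
  {"gripper":-1,"slide":[0,0,-2.1],"yaw":0},
  {"gripper":-1,"slide":[0,0,-2.7],"yaw":0},
  {"gripper":-1,"slide":[0,0,-2.75],"yaw":0},
  {"gripper":-1,"slide":[0,0,-2.75],"yaw":0},
])

```text
time: 4.93
tool_pos: [0.5211, 0.1468, 0.3174]
eef_rot: [[0.992, -0.129, 0.004], [-0.129, -0.992, 0.0], [0.004, -0.001, -1.0]]
force: [-0.8, 0.0, -2.3]
gripper_width: 0.04
```

```bash
python3 -c "
from h import *
to((.58,-.098,.317,-.2))"
```

```text
t 4.93 tcp [0.5211 0.1468 0.3174] a -0.13 w 0.04 F [-0.8  0.  -2.3]
(0.58, -0.098, 0.317, -0.2) slide [2.25, 5.88, 0.01] yaw 0.67
```

send_rows([
  {"gripper":-1,"slide":[0.2,0.5,0],"yaw":0.1},
  {"gripper":-1,"slide":[0.5,1.3,0],"yaw":0.2},
  {"gripper":-1,"slide":[0.85,2.2,0],"yaw":0.3},
  {"gripper":-1,"slide":[1.2,3.1,0],"yaw":0.4},
  {"gripper":-1,"slide":[1.55,4.0,0],"yaw":0.5},
  {"gripper":-1,"slide":[1.9,4.9,0],"yaw":0.6},
  {"gripper":-1,"slide":[2.15,5.6,0],"yaw":0.67},
  {"gripper":-1,"slide":[2.25,5.88,0],"yaw":0.67},
  {"gripper":-1,"slide":[2.25,5.88,0],"yaw":0.67},
  {"gripper":-1,"slide":[2.25,5.88,0],"yaw":0.67},
])

```text
time: 5.77
tool_pos: [0.5789, -0.098, 0.3138]
eef_rot: [[0.98, -0.199, -0.002], [-0.199, -0.98, 0.001], [-0.002, -0.001, -1.0]]
force: [-0.0, 0.5, -1.2]
gripper_width: 0.0397
```

Run:
```python
from h import *
vision.grab_frame('wrist');im=save('wrist','w1'); m=cam('wrist')
to((.5817,-.098,.205,-.204))
pt=lambda x,y,z:[.561+np.cos(-.204)*x+np.sin(.204)*y,-.198-np.sin(.204)*x+np.cos(.204)*y,z]
P=np.array([pt(x,y,.02) for y in(-.138,-.068,0,.068,.138) for x in(-.036,.036)])
im=im.copy()
for u,v in proj(m,P): cv2.circle(im,(int(u),int(v)),4,(255,0,255),1)
for t in('top',): 
    T=vision.grab_frame(t); mt=cam(t); T=T.copy()
    for u,v in proj(mt,P): cv2.circle(T,(int(round(u)),int(round(v))),2,(255,0,255),-1)
T=cv2.resize(T[170:290,320:520],None,fx=3,fy=3)
cv2.imwrite('pics/w1o.png',im[:,:,::-1]); cv2.imwrite('pics/t1o.png',T[:,:,::-1])
```

```text
t 5.87 tcp [ 0.579  -0.0969  0.3145] a -0.199 w 0.0398 F [ 0.2  0.1 -1. ]
(0.5817, -0.098, 0.205, -0.204) slide [0.08, 0.02, 2.74] yaw 0.05
```

View pics/w1o.png

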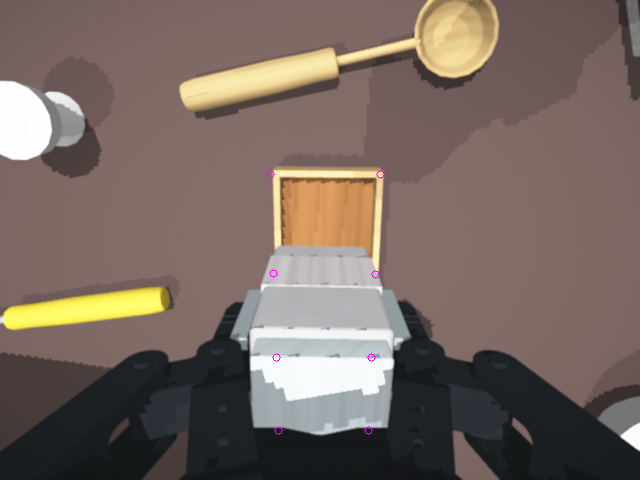

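View pics/t1o.png

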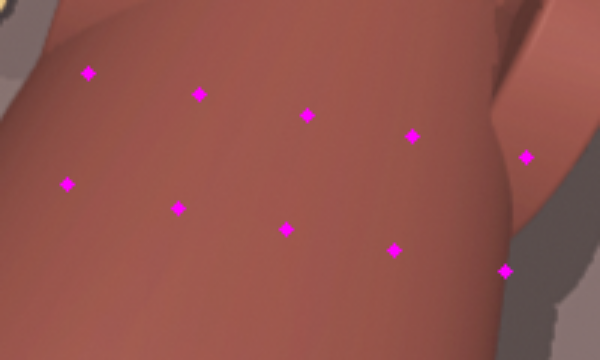

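The wrist overlay puts the rack corners at (273,169) and (383,169). My prediction was 2-3 px left and 4 px low, so the rack centre shifts to about (0.563,-0.195). In the top view the arm hides the rack.

send_rows([
  {"gripper":-1,"slide":[0.11,-0.07,0.4],"yaw":0.05},
  {"gripper":-1,"slide":[0.11,-0.07,1.2],"yaw":0.05},
  {"gripper":-1,"slide":[0.11,-0.07,1.9],"yaw":0.05},
  {"gripper":-1,"slide":[0.11,-0.07,2.3],"yaw":0.05},
  {"gripper":-1,"slide":[0.11,-0.07,2.5],"yaw":0.05},
  {"gripper":-1,"slide":[0.11,-0.07,2.6],"yaw":0.05},
  {"gripper":-1,"slide":[0.11,-0.07,2.66],"yaw":0.05},
  {"gripper":-1,"slide":[0.11,-0.07,2.68],"yaw":0.05},
  {"gripper":-1,"slide":[0.11,-0.07,2.68],"yaw":0.05},
  {"gripper":-1,"slide":[0.11,-0.07,2.68],"yaw":0.05},
])

```text
time: 6.75
tool_pos: [0.5847, -0.0964, 0.2092]
eef_rot: [[0.979, -0.204, 0.002], [-0.204, -0.979, -0.001], [0.002, 0.0, -1.0]]
force: [0.3, -0.2, -0.6]
gripper_width: 0.0398
```

send_rows([
  {"gripper":-1,"slide":[-0.01,-0.02,0.05],"yaw":0},
  {"gripper":-1,"slide":[-0.01,-0.02,0.09],"yaw":0},
  {"gripper":-1,"slide":[-0.01,-0.02,0.1],"yaw":0},
  {"gripper":-1,"slide":[-0.01,-0.02,0.1],"yaw":0},
  {"gripper":-1,"slide":[-0.01,-0.02,0.1],"yaw":0},
])

```text
time: 7.17
tool_pos: [0.5842, -0.0955, 0.205]
eef_rot: [[0.979, -0.204, 0.001], [-0.204, -0.979, -0.0], [0.001, 0.0, -1.0]]
force: [-1.9, 0.5, 5.0]
gripper_width: 0.04
```

send_rows([
  {"gripper":-0.05,"slide":[0,0,0],"yaw":0},
  {"gripper":0.1,"slide":[0,0,0],"yaw":0},
  {"gripper":0.3,"slide":[0,0,0],"yaw":0},
  {"gripper":0.6,"slide":[0,0,0],"yaw":0},
  {"gripper":1,"slide":[0,0,0],"yaw":0},
  {"gripper":1,"slide":[0,0,0],"yaw":0},
  {"gripper":1,"slide":[0,0,0],"yaw":0},
])

```text
time: 7.75
tool_pos: [0.5839, -0.0954, 0.2039]
eef_rot: [[0.979, -0.204, -0.0], [-0.204, -0.979, -0.0], [-0.0, 0.0, -1.0]]
force: [0.0, -1.2, -0.7]
gripper_width: 0.0854
```

send_rows([
  {"gripper":1,"slide":[0,0,-0.4],"yaw":0},
  {"gripper":1,"slide":[0,0,-1.2],"yaw":0},
  {"gripper":1,"slide":[0,0,-2.1],"yaw":0},
  {"gripper":1,"slide":[0,0,-3],"yaw":0},
  {"gripper":1,"slide":[0,0,-3.2],"yaw":0},
  {"gripper":1,"slide":[0,0,-3.2],"yaw":0},
])

```text
time: 8.25
tool_pos: [0.5849, -0.0958, 0.336]
eef_rot: [[0.979, -0.204, 0.006], [-0.204, -0.979, -0.002], [0.006, 0.001, -1.0]]
force: [0.6, -0.1, -0.6]
gripper_width: 0.0857
```

Run:
```python
from h import *
to((.532,.2135,.335,-.19))
save('side','s1'); print(vision.tip_of('side','tin')[:1])
```

```text
t 8.25 tcp [ 0.5849 -0.0958  0.336 ] a -0.205 w 0.0857 F [ 0.6 -0.1 -0.6]
(0.532, 0.2135, 0.335, -0.19) slide [-2.87, -7.3, -0.0] yaw -0.14
[{'location': [227.8, 310.0], 'p': 0.84}]
```

send_rows([
  {"gripper":1,"slide":[-2.87,-7.3,0],"yaw":-0.14},
  {"gripper":1,"slide":[-2.87,-7.3,0],"yaw":-0.14},
  {"gripper":1,"slide":[-2.87,-7.3,0],"yaw":-0.14},
  {"gripper":1,"slide":[-2.87,-7.3,0],"yaw":-0.14},
  {"gripper":1,"slide":[-2.87,-7.3,0],"yaw":-0.14},
  {"gripper":1,"slide":[-2.87,-7.3,0],"yaw":-0.14},
  {"gripper":1,"slide":[-2.87,-7.3,0],"yaw":-0.14},
  {"gripper":1,"slide":[-2.87,-7.3,0],"yaw":-0.14},
  {"gripper":1,"slide":[-2.87,-7.3,0],"yaw":-0.14},
  {"gripper":1,"slide":[-2.87,-7.3,0],"yaw":-0.14},
])

```text
time: 9.18
tool_pos: [0.5301, 0.2149, 0.3299]
eef_rot: [[0.982, -0.187, -0.003], [-0.187, -0.982, -0.001], [-0.003, 0.001, -1.0]]
force: [0.4, -0.8, -0.2]
gripper_width: 0.085
```

Run:
```python
from h import *
to(); vision.grab_frame('wrist');save('wrist','w2'); m=cam('wrist'); Z=np.zeros((480,640),bool)
for t,f,p0 in [('shaker',SHAK,[.532,.213]),('mill',MILL,[.546,.28]),('pot',POT,[.557,.347])]:
    r=vision.outline_of('wrist',t)
    for q in r[:1]: print(t,round(q['p'],2),fit(f,[(m,np.array(q['mask']),Z)],p0,[.01]*2))
to((.532,.2135,.211,-.19))
```

```text
t 9.18 tcp [0.5301 0.2149 0.3299] a -0.188 w 0.085 F [ 0.4 -0.8 -0.2]
shaker 0.81 (array([0.53276072, 0.21302957]), np.float64(0.047628740077345855))
mill 0.61 (array([0.54756622, 0.27994264]), np.float64(0.10583446404341923))
pot 0.79 (array([0.5571131 , 0.34939944]), np.float64(0.015544041450777257))
t 9.43 tcp [0.5313 0.2127 0.3315] a -0.192 w 0.0858 F [ 0.2 -0.1 -0. ]
(0.532, 0.2135, 0.211, -0.19) slide [0.02, -0.02, 3.01] yaw -0.02
```

send_rows([
  {"gripper":1,"slide":[0.03,-0.02,0.9],"yaw":0},
  {"gripper":1,"slide":[0.03,-0.02,1.8],"yaw":0},
  {"gripper":1,"slide":[0.03,-0.02,2.6],"yaw":0},
  {"gripper":1,"slide":[0.03,-0.02,2.95],"yaw":0},
  {"gripper":1,"slide":[0.03,-0.02,3.01],"yaw":0},
  {"gripper":1,"slide":[0.03,-0.02,3.01],"yaw":0},
  {"gripper":0,"slide":[0.03,-0.02,3.01],"yaw":0},
  {"gripper":-0.3,"slide":[0.03,-0.02,3.01],"yaw":0},
  {"gripper":-1,"slide":[0.03,-0.02,3.01],"yaw":0},
  {"gripper":-1,"slide":[0.03,-0.02,3.01],"yaw":0},
], newtons=30)

```text
time: 10.27
tool_pos: [0.5329, 0.2145, 0.2129]
eef_rot: [[0.982, -0.189, 0.002], [-0.189, -0.982, 0.0], [0.002, -0.001, -1.0]]
force: [-6.2, 1.8, 4.0]
gripper_width: 0.0388
```

send_rows([
  {"gripper":-1,"slide":[0,0,0],"yaw":0},
  {"gripper":-1,"slide":[0,0,0],"yaw":0},
  {"gripper":-1,"slide":[0,0,0],"yaw":0},
  {"gripper":-1,"slide":[0,0,0],"yaw":0},
])

```text
time: 10.6
tool_pos: [0.5329, 0.2145, 0.213]
eef_rot: [[0.982, -0.189, 0.002], [-0.189, -0.982, 0.0], [0.002, -0.0, -1.0]]
force: [-1.4, -0.9, 6.3]
gripper_width: 0.0377
```

send_rows([
  {"gripper":-1,"slide":[0,0,-0.4],"yaw":0},
  {"gripper":-1,"slide":[0,0,-1.2],"yaw":0},
  {"gripper":-1,"slide":[0,0,-2.1],"yaw":0},
  {"gripper":-1,"slide":[0,0,-2.8],"yaw":0},
  {"gripper":-1,"slide":[0,0,-3.2],"yaw":0},
  {"gripper":-1,"slide":[0,0,-3.2],"yaw":0},
  {"gripper":-1,"slide":[0,0,-3.2],"yaw":0},
])

```text
time: 11.18
tool_pos: [0.5326, 0.2145, 0.34]
eef_rot: [[0.982, -0.189, 0.001], [-0.189, -0.982, 0.0], [0.001, -0.0, -1.0]]
force: [0.4, 0.2, -2.3]
gripper_width: 0.0373
```

```bash
python3 -c "
from h import *
c=np.array([.563,-.195]);
for y in(.102,.034,-.034,-.102): print(y,np.round(c+y*np.array([.2026,.979]),4))
to((.57,-.1615,.33,-.2))"
```

```text
0.102 [ 0.5837 -0.0951]
0.034 [ 0.5699 -0.1617]
-0.034 [ 0.5561 -0.2283]
-0.102 [ 0.5423 -0.2949]
t 11.18 tcp [0.5326 0.2145 0.34  ] a -0.19 w 0.0373 F [ 0.4  0.2 -2.3]
(0.57, -0.1615, 0.33, -0.2) slide [2.7, 9.05, 0.25] yaw 0.09
```

send_rows([
  {"gripper":-1,"slide":[0.12,0.4,0],"yaw":0.05},
  {"gripper":-1,"slide":[0.36,1.2,0],"yaw":0.09},
  {"gripper":-1,"slide":[0.64,2.15,0],"yaw":0.09},
  {"gripper":-1,"slide":[0.93,3.1,0],"yaw":0.09},
  {"gripper":-1,"slide":[1.2,4.05,0],"yaw":0.09},
  {"gripper":-1,"slide":[1.5,5.0,0],"yaw":0.09},
  {"gripper":-1,"slide":[1.77,5.95,0],"yaw":0.09},
  {"gripper":-1,"slide":[2.06,6.9,0],"yaw":0.09},
  {"gripper":-1,"slide":[2.35,7.85,0],"yaw":0.09},
  {"gripper":-1,"slide":[2.55,8.55,0],"yaw":0.09},
])

```text
time: 12.02
tool_pos: [0.5671, -0.1435, 0.337]
eef_rot: [[0.98, -0.2, -0.003], [-0.2, -0.98, 0.001], [-0.003, -0.0, -1.0]]
force: [0.0, 0.5, -2.7]
gripper_width: 0.0375
```

send_rows([
  {"gripper":-1,"slide":[0.15,0.45,0],"yaw":0},
  {"gripper":-1,"slide":[0.15,0.5,0],"yaw":0},
  {"gripper":-1,"slide":[0.15,0.5,0],"yaw":0},
  {"gripper":-1,"slide":[0.15,0.5,0],"yaw":0},
  {"gripper":-1,"slide":[0.15,0.5,0],"yaw":0},
])

```text
time: 12.43
tool_pos: [0.5695, -0.1602, 0.3388]
eef_rot: [[0.98, -0.197, -0.001], [-0.197, -0.98, 0.001], [-0.001, -0.001, -1.0]]
force: [0.1, 0.5, -1.4]
gripper_width: 0.0372
```

Run:
```python
from h import *
to((.57,-.162,.214,-.2)); vision.grab_frame('wrist');save('wrist','w3')
```

```text
t 12.43 tcp [ 0.5695 -0.1602  0.3388] a -0.199 w 0.0372 F [ 0.1  0.5 -1.4]
(0.57, -0.162, 0.214, -0.2) slide [0.02, 0.04, 3.12] yaw 0.01
```

View pics/w3.png

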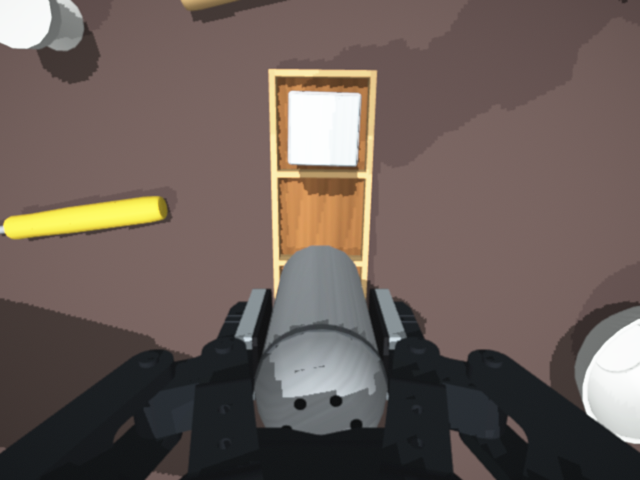

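The tin stands centred in the left compartment at about (325,128), and the shaker lines up with the rack. Lowering it.

send_rows([
  {"gripper":-1,"slide":[0.02,0.04,0.4],"yaw":0},
  {"gripper":-1,"slide":[0.02,0.04,1.2],"yaw":0},
  {"gripper":-1,"slide":[0.02,0.04,2.0],"yaw":0},
  {"gripper":-1,"slide":[0.02,0.04,2.6],"yaw":0},
  {"gripper":-1,"slide":[0.02,0.04,2.9],"yaw":0},
  {"gripper":-1,"slide":[0.02,0.04,3.05],"yaw":0},
  {"gripper":-1,"slide":[0.02,0.04,3.1],"yaw":0},
  {"gripper":-1,"slide":[0.02,0.04,3.12],"yaw":0},
  {"gripper":-1,"slide":[0.02,0.04,3.12],"yaw":0},
  {"gripper":-1,"slide":[0.02,0.04,3.12],"yaw":0},
])

```text
time: 13.37
tool_pos: [0.5708, -0.1635, 0.2165]
eef_rot: [[0.98, -0.199, 0.002], [-0.199, -0.98, -0.001], [0.002, 0.001, -1.0]]
force: [-0.0, 0.5, -2.2]
gripper_width: 0.0373
```

send_rows([
  {"gripper":-1,"slide":[-0.01,-0.03,0.06],"yaw":0},
  {"gripper":-1,"slide":[-0.01,-0.03,0.1],"yaw":0},
  {"gripper":-1,"slide":[-0.01,-0.03,0.12],"yaw":0},
  {"gripper":-1,"slide":[-0.01,-0.03,0.13],"yaw":0},
  {"gripper":-1,"slide":[-0.01,-0.03,0.13],"yaw":0},
  {"gripper":-1,"slide":[-0.01,-0.03,0.13],"yaw":0},
])

```text
time: 13.87
tool_pos: [0.5702, -0.162, 0.211]
eef_rot: [[0.98, -0.198, 0.001], [-0.198, -0.98, -0.001], [0.001, 0.0, -1.0]]
force: [-3.0, 1.4, 9.1]
gripper_width: 0.0376
```

Contact with 9 N at the expected height, so release.

send_rows([
  {"gripper":-0.05,"slide":[0,0,0],"yaw":0},
  {"gripper":0.1,"slide":[0,0,0],"yaw":0},
  {"gripper":0.3,"slide":[0,0,0],"yaw":0},
  {"gripper":0.6,"slide":[0,0,0],"yaw":0},
  {"gripper":1,"slide":[0,0,0],"yaw":0},
  {"gripper":1,"slide":[0,0,0],"yaw":0},
  {"gripper":1,"slide":[0,0,0],"yaw":0},
])

```text
time: 14.45
tool_pos: [0.57, -0.162, 0.2096]
eef_rot: [[0.98, -0.199, -0.0], [-0.199, -0.98, -0.0], [-0.0, 0.0, -1.0]]
force: [-0.4, 0.2, -0.1]
gripper_width: 0.0856
```

send_rows([
  {"gripper":1,"slide":[0,0,-0.4],"yaw":0},
  {"gripper":1,"slide":[0,0,-1.2],"yaw":0},
  {"gripper":1,"slide":[0,0,-2.1],"yaw":0},
  {"gripper":1,"slide":[0,0,-3],"yaw":0},
  {"gripper":1,"slide":[0,0,-3.2],"yaw":0},
  {"gripper":1,"slide":[0,0,-3.2],"yaw":0},
])

```text
time: 14.95
tool_pos: [0.5709, -0.1624, 0.3416]
eef_rot: [[0.98, -0.199, 0.005], [-0.199, -0.98, -0.003], [0.006, 0.002, -1.0]]
force: [0.8, -0.6, -0.9]
gripper_width: 0.085
```

```bash
python3 -c "
from h import *
to((.547,.28,.345,-.19))"
```

```text
t 14.95 tcp [ 0.5709 -0.1624  0.3416] a -0.2 w 0.085 F [ 0.8 -0.6 -0.9]
(0.547, 0.28, 0.345, -0.19) slide [-2.78, -10.72, -0.12] yaw -0.09
```

send_rows([
  {"gripper":1,"slide":[-2.78,-10.72,-0.12],"yaw":-0.09},
  {"gripper":1,"slide":[-2.78,-10.72,-0.12],"yaw":-0.09},
  {"gripper":1,"slide":[-2.78,-10.72,-0.12],"yaw":-0.09},
  {"gripper":1,"slide":[-2.78,-10.72,-0.12],"yaw":-0.09},
  {"gripper":1,"slide":[-2.78,-10.72,-0.12],"yaw":-0.09},
  {"gripper":1,"slide":[-2.78,-10.72,-0.12],"yaw":-0.09},
  {"gripper":1,"slide":[-2.78,-10.72,-0.12],"yaw":-0.09},
  {"gripper":1,"slide":[-2.78,-10.72,-0.12],"yaw":-0.09},
  {"gripper":1,"slide":[-2.78,-10.72,-0.12],"yaw":-0.09},
  {"gripper":1,"slide":[-2.78,-10.72,-0.12],"yaw":-0.09},
])

```text
time: 15.78
tool_pos: [0.5467, 0.2561, 0.3406]
eef_rot: [[0.982, -0.189, -0.002], [-0.189, -0.982, -0.0], [-0.001, 0.001, -1.0]]
force: [1.1, -0.0, 0.3]
gripper_width: 0.0853
```

Run:
```python
from h import *
for i in range(5): vision.grab_frame('wrist')
m=cam('wrist'); Z=np.zeros((480,640),bool)
for t,f,p0 in [('mill',MILL,[.546,.28]),('pot',POT,[.557,.347])]:
    r=vision.outline_of('wrist',t)
    for q in r[:1]: print(t,round(q['p'],2),fit(f,[(m,np.array(q['mask']),Z)],p0,[.01]*2))
to((.547,.28,.217,-.19))
```

```text
mill 0.78 (array([0.5490868 , 0.28031829]), np.float64(0.08551930049050971))
pot 0.84 (array([0.55660033, 0.34735675]), np.float64(0.04182323149812117))
t 16.13 tcp [0.5477 0.253  0.3414] a -0.192 w 0.0852 F [0.1 0.1 0.3]
(0.547, 0.28, 0.217, -0.19) slide [-0.14, -0.66, 3.11] yaw -0.02
```

send_rows([
  {"gripper":1,"slide":[-0.12,-0.66,0.4],"yaw":0},
  {"gripper":1,"slide":[-0.12,-0.66,1.0],"yaw":0},
  {"gripper":1,"slide":[-0.12,-0.66,1.9],"yaw":0},
  {"gripper":1,"slide":[-0.12,-0.66,2.7],"yaw":0},
  {"gripper":1,"slide":[-0.12,-0.66,3.05],"yaw":0},
  {"gripper":1,"slide":[-0.12,-0.66,3.11],"yaw":0},
  {"gripper":1,"slide":[-0.12,-0.66,3.11],"yaw":0},
  {"gripper":0,"slide":[-0.12,-0.66,3.11],"yaw":0},
  {"gripper":-0.3,"slide":[-0.12,-0.66,3.11],"yaw":0},
  {"gripper":-1,"slide":[-0.12,-0.66,3.11],"yaw":0},
], newtons=30)

```text
time: 16.97
tool_pos: [0.5487, 0.281, 0.2199]
eef_rot: [[0.982, -0.189, 0.003], [-0.189, -0.982, 0.001], [0.003, -0.001, -1.0]]
force: [-0.4, -0.1, 0.1]
gripper_width: 0.0516
```

send_rows([
  {"gripper":-1,"slide":[0,0,0],"yaw":0},
  {"gripper":-1,"slide":[0,0,0],"yaw":0},
  {"gripper":-1,"slide":[0,0,0],"yaw":0},
  {"gripper":-1,"slide":[0,0,0],"yaw":0},
  {"gripper":-1,"slide":[0,0,0],"yaw":0},
])

```text
time: 17.38
tool_pos: [0.5483, 0.2811, 0.2191]
eef_rot: [[0.982, -0.189, 0.002], [-0.189, -0.982, 0.0], [0.002, -0.001, -1.0]]
force: [-0.5, -1.0, 6.5]
gripper_width: 0.0351
```

send_rows([
  {"gripper":-1,"slide":[0,0,-0.4],"yaw":0},
  {"gripper":-1,"slide":[0,0,-1.2],"yaw":0},
  {"gripper":-1,"slide":[0,0,-2.1],"yaw":0},
  {"gripper":-1,"slide":[0,0,-2.8],"yaw":0},
  {"gripper":-1,"slide":[0,0,-3.2],"yaw":0},
  {"gripper":-1,"slide":[0,0,-3.2],"yaw":0},
  {"gripper":-1,"slide":[0,0,-3.2],"yaw":0},
])

```text
time: 17.97
tool_pos: [0.548, 0.281, 0.3461]
eef_rot: [[0.982, -0.189, 0.001], [-0.189, -0.982, 0.0], [0.001, -0.001, -1.0]]
force: [-0.1, -0.6, -2.5]
gripper_width: 0.0351
```

```bash
python3 -c "
from h import *
to((.556,-.228,.345,-.2))"
```

```text
t 17.97 tcp [0.548  0.281  0.3461] a -0.19 w 0.0351 F [-0.1 -0.6 -2.5]
(0.556, -0.228, 0.345, -0.2) slide [2.6, 12.46, 0.02] yaw 0.09
```

send_rows([
  {"gripper":-1,"slide":[0.08,0.4,0],"yaw":0.05},
  {"gripper":-1,"slide":[0.25,1.2,0],"yaw":0.09},
  {"gripper":-1,"slide":[0.45,2.15,0],"yaw":0.09},
  {"gripper":-1,"slide":[0.65,3.1,0],"yaw":0.09},
  {"gripper":-1,"slide":[0.85,4.05,0],"yaw":0.09},
  {"gripper":-1,"slide":[1.04,5.0,0],"yaw":0.09},
  {"gripper":-1,"slide":[1.24,5.95,0],"yaw":0.09},
  {"gripper":-1,"slide":[1.44,6.9,0],"yaw":0.09},
  {"gripper":-1,"slide":[1.64,7.85,0],"yaw":0.09},
  {"gripper":-1,"slide":[1.84,8.8,0],"yaw":0.09},
])

```text
time: 18.8
tool_pos: [0.5526, -0.0803, 0.3433]
eef_rot: [[0.98, -0.198, -0.003], [-0.198, -0.98, 0.001], [-0.003, -0.001, -1.0]]
force: [0.3, -0.6, -2.2]
gripper_width: 0.0347
```

send_rows([
  {"gripper":-1,"slide":[0.2,0.95,0],"yaw":0},
  {"gripper":-1,"slide":[0.4,1.9,0],"yaw":0},
  {"gripper":-1,"slide":[0.6,2.8,0],"yaw":0},
  {"gripper":-1,"slide":[0.72,3.4,0],"yaw":0},
  {"gripper":-1,"slide":[0.76,3.66,0],"yaw":0},
  {"gripper":-1,"slide":[0.76,3.66,0],"yaw":0},
  {"gripper":-1,"slide":[0.76,3.66,0],"yaw":0},
  {"gripper":-1,"slide":[0.76,3.66,0],"yaw":0},
])

```text
time: 19.47
tool_pos: [0.5541, -0.2269, 0.3448]
eef_rot: [[0.98, -0.198, -0.001], [-0.198, -0.98, 0.001], [-0.002, -0.001, -1.0]]
force: [0.4, -0.5, -1.9]
gripper_width: 0.0351
```

Run:
```python
from h import *
vision.grab_frame('wrist');save('wrist','w4'); to((.556,-.228,.217,-.2));
```

```text
t 19.57 tcp [ 0.5543 -0.2267  0.3454] a -0.198 w 0.0349 F [ 0.2  0.1 -1.8]
(0.556, -0.228, 0.217, -0.2) slide [0.05, 0.02, 3.21] yaw 0.02
```

View pics/w4.png

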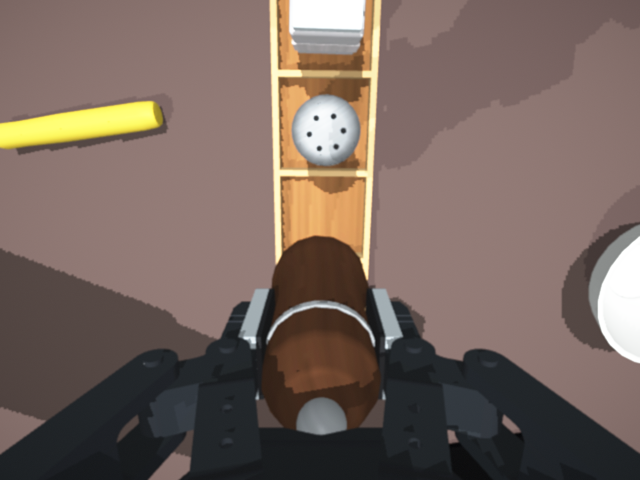

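The shaker stands upright in the second compartment at about (326,130), next to the tin. The mill is over the third compartment, so lower it.

send_rows([
  {"gripper":-1,"slide":[0.05,0.02,0.4],"yaw":0},
  {"gripper":-1,"slide":[0.05,0.02,1.2],"yaw":0},
  {"gripper":-1,"slide":[0.05,0.02,2.0],"yaw":0},
  {"gripper":-1,"slide":[0.05,0.02,2.6],"yaw":0},
  {"gripper":-1,"slide":[0.05,0.02,2.9],"yaw":0},
  {"gripper":-1,"slide":[0.05,0.02,3.08],"yaw":0},
  {"gripper":-1,"slide":[0.05,0.02,3.12],"yaw":0},
  {"gripper":-1,"slide":[0.05,0.02,3.14],"yaw":0},
  {"gripper":-1,"slide":[0.05,0.02,3.14],"yaw":0},
  {"gripper":-1,"slide":[0.05,0.02,3.14],"yaw":0},
])

```text
time: 20.4
tool_pos: [0.5566, -0.2297, 0.2219]
eef_rot: [[0.98, -0.199, 0.002], [-0.199, -0.98, -0.002], [0.002, 0.001, -1.0]]
force: [0.1, 0.4, -2.2]
gripper_width: 0.0354
```

send_rows([
  {"gripper":-1,"slide":[-0.01,-0.03,0.06],"yaw":0},
  {"gripper":-1,"slide":[-0.01,-0.03,0.1],"yaw":0},
  {"gripper":-1,"slide":[-0.01,-0.03,0.11],"yaw":0},
  {"gripper":-1,"slide":[-0.01,-0.03,0.12],"yaw":0},
  {"gripper":-1,"slide":[-0.01,-0.03,0.12],"yaw":0},
  {"gripper":-1,"slide":[-0.01,-0.03,0.12],"yaw":0},
])

```text
time: 20.9
tool_pos: [0.5561, -0.2283, 0.217]
eef_rot: [[0.98, -0.199, 0.001], [-0.199, -0.98, -0.001], [0.001, 0.001, -1.0]]
force: [-4.4, 2.5, 9.2]
gripper_width: 0.035
```

send_rows([
  {"gripper":-0.05,"slide":[0,0,0],"yaw":0},
  {"gripper":0.1,"slide":[0,0,0],"yaw":0},
  {"gripper":0.3,"slide":[0,0,0],"yaw":0},
  {"gripper":0.6,"slide":[0,0,0],"yaw":0},
  {"gripper":1,"slide":[0,0,0],"yaw":0},
  {"gripper":1,"slide":[0,0,0],"yaw":0},
  {"gripper":1,"slide":[0,0,0],"yaw":0},
])

```text
time: 21.48
tool_pos: [0.5558, -0.2281, 0.2152]
eef_rot: [[0.98, -0.199, -0.0], [-0.199, -0.98, -0.0], [-0.0, 0.0, -1.0]]
force: [-0.4, 0.1, -0.1]
gripper_width: 0.0857
```

send_rows([
  {"gripper":1,"slide":[0,0,-0.4],"yaw":0},
  {"gripper":1,"slide":[0,0,-1.2],"yaw":0},
  {"gripper":1,"slide":[0,0,-2.1],"yaw":0},
  {"gripper":1,"slide":[0,0,-3],"yaw":0},
  {"gripper":1,"slide":[0,0,-3.2],"yaw":0},
  {"gripper":1,"slide":[0,0,-3.2],"yaw":0},
])

```text
time: 21.98
tool_pos: [0.5567, -0.2286, 0.3474]
eef_rot: [[0.98, -0.199, 0.005], [-0.198, -0.98, -0.004], [0.006, 0.003, -1.0]]
force: [-0.5, -0.0, 0.1]
gripper_width: 0.0856
```

```bash
python3 -c "
from h import *
to((.557,.347,.345,-.19))"
```

```text
t 21.98 tcp [ 0.5567 -0.2286  0.3474] a -0.2 w 0.0856 F [-0.5 -0.   0.1]
(0.557, 0.347, 0.345, -0.19) slide [-2.85, -14.11, 0.01] yaw -0.09
```

send_rows([
  {"gripper":1,"slide":[-2.85,-14.11,0],"yaw":-0.09},
  {"gripper":1,"slide":[-2.85,-14.11,0],"yaw":-0.09},
  {"gripper":1,"slide":[-2.85,-14.11,0],"yaw":-0.09},
  {"gripper":1,"slide":[-2.85,-14.11,0],"yaw":-0.09},
  {"gripper":1,"slide":[-2.85,-14.11,0],"yaw":-0.09},
  {"gripper":1,"slide":[-2.85,-14.11,0],"yaw":-0.09},
  {"gripper":1,"slide":[-2.85,-14.11,0],"yaw":-0.09},
  {"gripper":1,"slide":[-2.85,-14.11,0],"yaw":-0.09},
  {"gripper":1,"slide":[-2.85,-14.11,0],"yaw":-0.09},
  {"gripper":1,"slide":[-2.85,-14.11,0],"yaw":-0.09},
])

```text
time: 22.82
tool_pos: [0.5554, 0.1906, 0.3418]
eef_rot: [[0.982, -0.189, -0.001], [-0.189, -0.982, -0.0], [-0.001, 0.001, -1.0]]
force: [0.0, -0.4, -0.8]
gripper_width: 0.0857
```

Run:
```python
from h import *
for i in range(5): vision.grab_frame('wrist')
m=cam('wrist'); Z=np.zeros((480,640),bool)
for q in vision.outline_of('wrist','pot')[:1]: print(round(q['p'],2),fit(POT,[(m,np.array(q['mask']),Z)],[.557,.347],[.01]*2))
to((.557,.347,.345,-.19))
```

```text
0.92 (array([0.556549  , 0.34925772]), np.float64(0.03314285714285714))
t 23.12 tcp [0.556  0.1879 0.3423] a -0.191 w 0.0852 F [ 0.7 -0.5  0. ]
(0.557, 0.347, 0.345, -0.19) slide [-0.73, -3.91, -0.07] yaw -0.01
```

send_rows([
  {"gripper":1,"slide":[-0.75,-3.93,0],"yaw":0},
  {"gripper":1,"slide":[-0.75,-3.93,0],"yaw":0},
  {"gripper":1,"slide":[-0.75,-3.93,0],"yaw":0},
  {"gripper":1,"slide":[-0.75,-3.93,0],"yaw":0},
  {"gripper":1,"slide":[-0.75,-3.93,0.2],"yaw":0},
  {"gripper":1,"slide":[-0.75,-3.93,1.0],"yaw":0},
  {"gripper":1,"slide":[-0.75,-3.93,1.8],"yaw":0},
  {"gripper":1,"slide":[-0.75,-3.93,2.2],"yaw":0},
  {"gripper":1,"slide":[-0.75,-3.93,2.4],"yaw":0},
  {"gripper":1,"slide":[-0.75,-3.93,2.4],"yaw":0},
])

```text
time: 23.95
tool_pos: [0.5562, 0.3469, 0.2448]
eef_rot: [[0.982, -0.191, -0.004], [-0.191, -0.982, -0.002], [-0.003, 0.002, -1.0]]
force: [-0.3, -0.1, 0.5]
gripper_width: 0.0853
```

```bash
python3 -c "
from h import *
to((.5565,.348,.197,-.19))"
```

```text
t 23.95 tcp [0.5562 0.3469 0.2448] a -0.192 w 0.0853 F [-0.3 -0.1  0.5]
(0.5565, 0.348, 0.197, -0.19) slide [0.01, -0.03, 1.2] yaw -0.02
```

send_rows([
  {"gripper":1,"slide":[0.01,0,0.7],"yaw":0},
  {"gripper":1,"slide":[0.01,0,1.1],"yaw":0},
  {"gripper":1,"slide":[0.01,0,1.2],"yaw":0},
  {"gripper":1,"slide":[0.01,0,1.2],"yaw":0},
  {"gripper":0.3,"slide":[0.01,0,1.2],"yaw":0},
  {"gripper":0,"slide":[0.01,0,1.2],"yaw":0},
  {"gripper":-1,"slide":[0.01,0,1.2],"yaw":0},
  {"gripper":-1,"slide":[0.01,0,1.2],"yaw":0},
  {"gripper":-1,"slide":[0.01,0,1.2],"yaw":0},
  {"gripper":-1,"slide":[0.01,0,1.2],"yaw":0},
], newtons=35)

```text
time: 24.78
tool_pos: [0.5575, 0.3488, 0.2012]
eef_rot: [[0.982, -0.189, 0.003], [-0.189, -0.982, 0.001], [0.002, -0.001, -1.0]]
force: [-0.2, -1.0, 6.7]
gripper_width: 0.0473
```

send_rows([
  {"gripper":-1,"slide":[0,0,0],"yaw":0},
  {"gripper":-1,"slide":[0,0,0],"yaw":0},
  {"gripper":-1,"slide":[0,0,0],"yaw":0},
  {"gripper":-1,"slide":[0,0,0],"yaw":0},
  {"gripper":-1,"slide":[0,0,0],"yaw":0},
])

```text
time: 25.2
tool_pos: [0.5575, 0.3488, 0.2012]
eef_rot: [[0.982, -0.189, 0.003], [-0.189, -0.982, 0.001], [0.002, -0.001, -1.0]]
force: [0.2, -0.9, 5.4]
gripper_width: 0.0471
```

send_rows([
  {"gripper":-1,"slide":[0,0,-0.4],"yaw":0},
  {"gripper":-1,"slide":[0,0,-1.2],"yaw":0},
  {"gripper":-1,"slide":[0,0,-2.1],"yaw":0},
  {"gripper":-1,"slide":[0,0,-2.8],"yaw":0},
  {"gripper":-1,"slide":[0,0,-3.5],"yaw":0},
  {"gripper":-1,"slide":[0,0,-3.8],"yaw":0},
  {"gripper":-1,"slide":[0,0,-3.8],"yaw":0},
  {"gripper":-1,"slide":[0,0,-3.8],"yaw":0},
])

```text
time: 25.87
tool_pos: [0.5569, 0.3486, 0.3508]
eef_rot: [[0.982, -0.189, 0.0], [-0.189, -0.982, -0.0], [0.0, -0.0, -1.0]]
force: [-0.4, -0.3, -2.2]
gripper_width: 0.0469
```

```bash
python3 -c "
from h import *
to((.5422,-.295,.345,-.2))"
```

```text
t 25.87 tcp [0.5569 0.3486 0.3508] a -0.19 w 0.0469 F [-0.4 -0.3 -2.2]
(0.5422, -0.295, 0.345, -0.2) slide [2.68, 15.87, 0.14] yaw 0.09
```

send_rows([
  {"gripper":-1,"slide":[0.07,0.4,0],"yaw":0.05},
  {"gripper":-1,"slide":[0.2,1.2,0],"yaw":0.09},
  {"gripper":-1,"slide":[0.36,2.15,0],"yaw":0.09},
  {"gripper":-1,"slide":[0.52,3.1,0],"yaw":0.09},
  {"gripper":-1,"slide":[0.68,4.05,0],"yaw":0.09},
  {"gripper":-1,"slide":[0.84,5.0,0],"yaw":0.09},
  {"gripper":-1,"slide":[1.0,5.95,0],"yaw":0.09},
  {"gripper":-1,"slide":[1.16,6.9,0],"yaw":0.09},
  {"gripper":-1,"slide":[1.32,7.85,0],"yaw":0.09},
  {"gripper":-1,"slide":[1.48,8.8,0],"yaw":0.09},
])

```text
time: 26.7
tool_pos: [0.5473, -0.0099, 0.3484]
eef_rot: [[0.98, -0.198, -0.004], [-0.198, -0.98, 0.001], [-0.004, -0.0, -1.0]]
force: [1.1, -1.2, -0.8]
gripper_width: 0.0471
```

send_rows([
  {"gripper":-1,"slide":[0.16,0.95,0],"yaw":0},
  {"gripper":-1,"slide":[0.32,1.9,0],"yaw":0},
  {"gripper":-1,"slide":[0.48,2.85,0],"yaw":0},
  {"gripper":-1,"slide":[0.64,3.8,0],"yaw":0},
  {"gripper":-1,"slide":[0.8,4.75,0],"yaw":0},
  {"gripper":-1,"slide":[0.96,5.7,0],"yaw":0},
  {"gripper":-1,"slide":[1.1,6.5,0],"yaw":0},
  {"gripper":-1,"slide":[1.17,6.95,0],"yaw":0},
  {"gripper":-1,"slide":[1.2,7.07,0],"yaw":0},
  {"gripper":-1,"slide":[1.2,7.07,0],"yaw":0},
])

```text
time: 27.53
tool_pos: [0.5385, -0.296, 0.3485]
eef_rot: [[0.98, -0.2, -0.003], [-0.2, -0.98, 0.002], [-0.003, -0.002, -1.0]]
force: [0.7, 1.0, -1.3]
gripper_width: 0.0469
```

Run:
```python
from h import *
for i in range(4): vision.grab_frame('wrist')
save('wrist','w5'); to((.5422,-.295,.202,-.2));
```

```text
t 27.78 tcp [ 0.5394 -0.2937  0.351 ] a -0.198 w 0.0473 F [ 0.2 -0.1 -0.9]
(0.5422, -0.295, 0.202, -0.2) slide [0.08, 0.02, 3.72] yaw 0.02
```

View pics/w5.png

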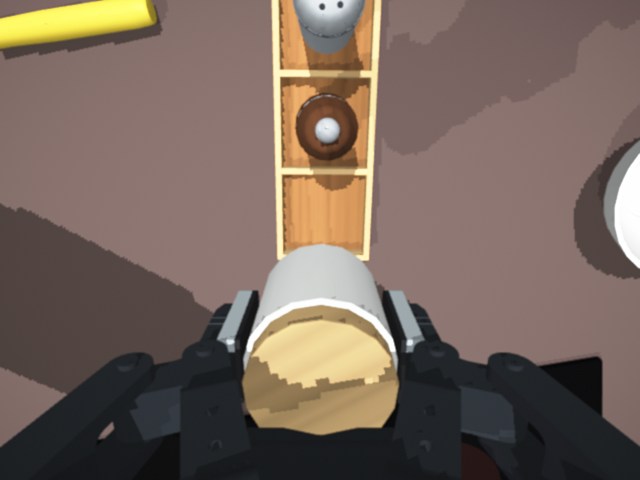

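The mill stands centred at about (327,128), and the empty last compartment is at (325,215). Lowering the pot.

send_rows([
  {"gripper":-1,"slide":[0.08,0.02,0.4],"yaw":0},
  {"gripper":-1,"slide":[0.08,0.02,1.2],"yaw":0},
  {"gripper":-1,"slide":[0.08,0.02,2.0],"yaw":0},
  {"gripper":-1,"slide":[0.08,0.02,2.8],"yaw":0},
  {"gripper":-1,"slide":[0.08,0.02,3.3],"yaw":0},
  {"gripper":-1,"slide":[0.08,0.02,3.55],"yaw":0},
  {"gripper":-1,"slide":[0.08,0.02,3.66],"yaw":0},
  {"gripper":-1,"slide":[0.08,0.02,3.7],"yaw":0},
  {"gripper":-1,"slide":[0.08,0.02,3.7],"yaw":0},
  {"gripper":-1,"slide":[0.08,0.02,3.7],"yaw":0},
])

```text
time: 28.62
tool_pos: [0.5428, -0.2968, 0.2052]
eef_rot: [[0.98, -0.198, 0.002], [-0.198, -0.98, -0.002], [0.002, 0.001, -1.0]]
force: [-0.5, 0.2, -0.8]
gripper_width: 0.0466
```

send_rows([
  {"gripper":-1,"slide":[0,-0.03,0.06],"yaw":0},
  {"gripper":-1,"slide":[0,-0.03,0.1],"yaw":0},
  {"gripper":-1,"slide":[0,-0.03,0.13],"yaw":0},
  {"gripper":-1,"slide":[0,-0.03,0.14],"yaw":0},
  {"gripper":-1,"slide":[0,-0.03,0.14],"yaw":0},
  {"gripper":-1,"slide":[0,-0.03,0.14],"yaw":0},
])

```text
time: 29.12
tool_pos: [0.5426, -0.2954, 0.1992]
eef_rot: [[0.98, -0.198, 0.001], [-0.198, -0.98, -0.001], [0.001, 0.001, -1.0]]
force: [-3.5, 2.7, 8.8]
gripper_width: 0.0466
```

send_rows([
  {"gripper":0.1,"slide":[0,0,0],"yaw":0},
  {"gripper":0.25,"slide":[0,0,0],"yaw":0},
  {"gripper":0.5,"slide":[0,0,0],"yaw":0},
  {"gripper":0.8,"slide":[0,0,0],"yaw":0},
  {"gripper":1,"slide":[0,0,0],"yaw":0},
  {"gripper":1,"slide":[0,0,0],"yaw":0},
  {"gripper":1,"slide":[0,0,0],"yaw":0},
])

```text
time: 29.7
tool_pos: [0.5424, -0.2953, 0.1976]
eef_rot: [[0.98, -0.199, -0.0], [-0.199, -0.98, 0.0], [-0.0, 0.0, -1.0]]
force: [-0.7, 1.1, -0.4]
gripper_width: 0.0849
```

send_rows([
  {"gripper":1,"slide":[0,0,-0.4],"yaw":0},
  {"gripper":1,"slide":[0,0,-1.2],"yaw":0},
  {"gripper":1,"slide":[0,0,-2.1],"yaw":0},
  {"gripper":1,"slide":[0,0,-3],"yaw":0},
  {"gripper":1,"slide":[0,1,-4],"yaw":0},
  {"gripper":1,"slide":[0,2,-4.5],"yaw":0},
  {"gripper":1,"slide":[0,3,-4.5],"yaw":0},
  {"gripper":1,"slide":[0,3.5,-4.5],"yaw":0},
  {"gripper":1,"slide":[0,3.5,-4.5],"yaw":0},
  {"gripper":1,"slide":[0,3.5,-4.5],"yaw":0},
])

```text
time: 30.53
tool_pos: [0.5138, -0.4343, 0.3772]
eef_rot: [[0.98, -0.201, -0.0], [-0.201, -0.98, 0.0], [-0.0, -0.0, -1.0]]
force: [0.2, -0.3, 0.2]
gripper_width: 0.0856
```

Run:
```python
from h import *
for i in range(4): vision.grab_frame('wrist')
a=save('wrist','w6'); b=save('side','s6'); to()
m=cam('wrist')
for n in('wrist','side'):
    m=cam(n)
    for t in('tin','shaker','mill','pot','new_rack'):
        for q in vision.tip_of(n,t)[:1]:
            w=ray(m,q['location'],.006 if t!='new_rack' else 0)[:2]-[.563,-.195]; c,s=np.cos(.204),np.sin(.204)
            print(n,t,round(q['p'],2),'rack xy mm',np.round([1e3*(c*w[0]-s*w[1]),1e3*(s*w[0]+c*w[1])],1))
cv2.imwrite('pics/f.png',np.hstack([cv2.resize(a,(400,300)),cv2.resize(b[100:340,200:520],(400,300))])[:,:,::-1])
```

```text
t 30.83 tcp [ 0.515  -0.4314  0.3778] a -0.198 w 0.0857 F [-0.1  0.1  0.1]
wrist pot 0.71 rack xy mm [-1.000e-01 -1.028e+02]
side tin 0.83 rack xy mm [ -8.5 108.4]
side shaker 0.72 rack xy mm [ 7.5 13.8]
side mill 0.78 rack xy mm [ -4.9 -43.4]
side pot 0.95 rack xy mm [   0.2 -107.9]
side new_rack 0.81 rack xy mm [ 4.7 -6.3]
```

View pics/f.png

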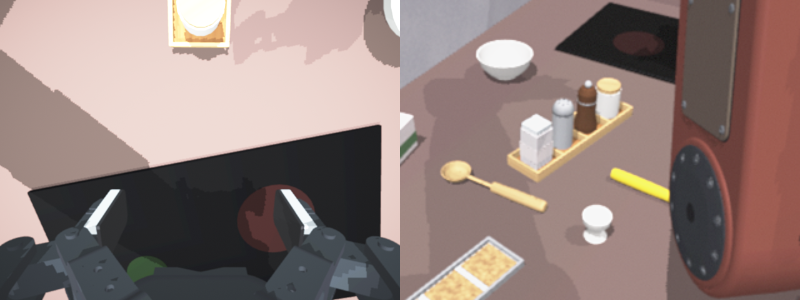

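The side view shows tin, shaker, mill and pot upright in order, one per compartment, and the old rack empty. The side network's 13.8 mm for the shaker (20 mm off) disagrees with the close wrist picture, so I'll check it by silhouette before handing in.

Run:
```python
from h import *
vision.grab_frame('side'); m=cam('side'); V={t:np.array(vision.outline_of('side',t)[0]['mask']) for t in('tin','shaker','mill','pot')}
k=np.ones((5,5),np.uint8)
for t,f,y in(('tin',TIN,.102),('shaker',SHAK,.034),('mill',MILL,-.034),('pot',POT,-.102)):
    ig=np.any([cv2.dilate(V[u].astype(np.uint8),k)>0 for u in V if u!=t],axis=0)&~V[t]
    p0=[.563+.2026*y,-.195+.979*y]+([-.204] if t=='tin' else [])
    x,c=fit(lambda p:f(p)-[0,0,.002],[(m,V[t],ig)],p0,[.01,.01,.1][:len(p0)])
    w=x[:2]-[.563,-.195]; a,s=np.cos(.204),np.sin(.204); print(t,np.round([1e3*(a*w[0]-s*w[1]),1e3*(s*w[0]+a*w[1])],1),round(c,3))
```

```text
tin [ 2.4 96.1] 0.075
shaker [ 3.8 28.2] 0.025
mill [  2.3 -43.2] 0.078
pot [   3.5 -107.5] 0.053
```

All four are offset by about (+3,-6) mm. The side camera also sees the rack itself at (+4.7,-6.3), so relative to the rack they are within about 4 mm of centre.

```bash
python3 -c "
from bench import robot
print(robot.job_done())"
```

```text
the job is handed in; nothing more can be done
None
```

All four containers are now in the new rack in mirrored order: tin, shaker, mill, pot from left to right. I handed the job in at about 31 s of the 112 s allowed. Each one was gripped at 30–35 N and lowered until it touched the floor at 5–9 N. I then released it, and nothing was dropped or knocked over.

**Last checks:** the final side picture shows all four upright, one to a compartment, the old rack empty and the arm clear. Wrist pictures taken after each release showed the tin, shaker and mill centred, and the wrist network put the pot within 1 mm of its compartment's centre.

**Disagreements:**
- **Shaker:** the side camera's point network put it about 20 mm from its compartment's centre. The wrist picture and a silhouette fit both contradicted that.
- **Side silhouette fit:** all four came out about (+3, -6) mm off, and the mill about 9 mm off in y. The same camera sees the rack itself shifted by (+4.7, -6.3) mm. Relative to the rack, the containers are therefore within about 4 mm of centre, inside the 16 mm tolerance.

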